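# Free the caught toy tub and put it on its base

## Task

The turned wooden tub is caught inside the round holding jig: take hold of its rim and work it loose with a light pull and a twist, without dragging the jig up out of its bracket. Then slide the tub, the right way up, down over the toy base whose post fits the hole in the tub's floor, let it down (do not drop it) until it sits flat on the base, and let go. Leave the doll, the jar, the offcut and the chisel where they are.

Things in the scene. Friction and masses are not known exactly. Their poses are not given: they have to be found in the camera images.
- tub_center (a point): Centre of the loose tub on its axis, 35 mm above its underside. Pale turned wood, open on top, 87 mm across outside (too wide to take across), 70 mm high, wall 8 mm thick, floor 8 mm thick with a round 24 mm hole in its middle; 0.10 to 0.20 kg; z is its upward axis. It stands in the jig; the top 30 mm of its wall stick up all round and can be pinched, one finger inside, one outside.
- tub_rim (a point): Centre of the tub's mouth, 35 mm above tub_center. Below the jig's lip, out of sight, four nibs 9 mm wide stick out 7 mm from the tub's side, 90 degrees apart, and are caught under the lip; where they are is not told. It can rise 2 to 3 mm before they catch, and has 2 mm side play.
- jig_lip (a point): Centre of the jig's mouth, level with the drum's top, 60 mm above the bench. The inward lip has four notches, 90 degrees apart, at an unmeasured angle. Turning the tub about its upright axis, either way, by less than a quarter turn puts all nibs under notches, in a window about 18 degrees wide; only there does it lift out. Lifted 45 mm it is clear of the jig.
- jig (a joint): How far the jig has risen out of its bracket, m; 0 is fully down, stop at 0.04. The jig is a wooden drum 128 mm across on a square foot held by steel corners: it cannot turn or shift, but only its own weight (8 to 11 N) holds it down, so pulling the tub while it is caught lifts the jig with it.
- bracket: The jig's bracket, fixed to the bench, 170 mm square, origin at the centre of its underside on the bench, below the drum's vertical axis. The caught tub's rim is 90 mm above the bench.
- thin_base_top (a point): Top centre of the post of the toy base that fits: a fixed dark wooden disc 100 mm across and 14 mm thick with an upright pale post 16 mm in diameter, its top (edge bevelled 4 mm) 56 mm above the bench. A tub seated on it has its centre 49 mm above the bench and its rim 84 mm.
- thick_base_top (a point): Top centre of the post of another toy base, the same but for its post of 34 mm diameter, which does not fit.
- doll: Bystander: turned doll with pointed hat, 50 mm wide, 106 mm high, origin at its underside.
- jar: Bystander: jar 52 mm wide, 60 mm high, origin at its underside.
- offcut: Bystander: wooden offcut 60 x 40 x 30 mm, origin at its underside.
- chisel: Bystander: chisel lying flat, 205 mm long, 28 mm high, origin near its middle.
Things that resemble listed ones, but are neither listed nor needed, are in the scene too. Leave any blue, green or orange look-alike of the part that bears tub_center alone.

How it is judged (in metres and radians):
On the way:
1. the tub is out of the jig (its centre over 100 mm above the bench) while the jig stays down (z of tub_center in the frame of bracket above 0.1 m and value of joint jig below 0.004 m), for 0.2 s.
At the end, for the whole second after the job is handed in: The tub sits upright (within 0.06 rad) and flat on the base with the thin post, its centre within 8 mm of the post's axis and 45 to 52 mm above the bench, at rest and let go; the jig is down in its bracket (within 4 mm) (horizontal distance between tub_center and thin_base_top below 0.008 m and height (world z) of tub_center between 0.045 and 0.052 m and angle between tub_center's own z axis and vertical below 0.06 rad and linear speed of tub below 0.02 m/s and value of joint jig below 0.004 m and contact force between the fingers and tub below 0.2 N); the robot touches nothing.
It fails at once if the jig is dragged more than 15 mm up out of its bracket (value of joint jig above 0.015 m).
It fails at once if the tub is dropped onto its base (faster than 0.35 m/s while over the post and below 110 mm) (horizontal distance between tub_center and thin_base_top below 0.015 m and height (world z) of tub_center below 0.11 m and linear speed of tub above 0.35 m/s).
It fails at once if doll, jar, offcut or chisel shifted by more than 30 mm (distance of any of doll, jar, offcut, chisel from where it was at the start of the episode above 0.03 m).
It also fails if it takes over 61 s, if anything falls off the work surface, if the arm or the gripper's body presses on something with over 40 N, if the wrist force passes 120 N, or if a joint passes its speed limit or range.

## Robot

A 6-joint arm with a two-finger parallel gripper is mounted at the origin on the work surface. World frame = base frame: x ahead of the robot, y to its left, z up, the work surface at z = 0. Lengths are in m, angles in degrees, forces in N, time in s.
With the tool pointing down it reaches from about 0.35 to 0.875 m from the base axis. Payload 4.2 kg.
Tool frame: the origin (TCP) lies midway between the tips of the shut fingers; the grasp point (between the pads) lies 19 mm behind it; z points along the fingers, y is the line along which they close (so a half turn about z gives the same grasp; the last joint's range is limited). The gripper opens to 87 mm and grips with 3 to 60 N. Pads are 19 mm wide; open, the fingers measure 117 mm over their backs; the gripper's body (75 mm by 190 mm) begins 51 mm behind the grasp point.
Start: joints at [89.473, 22.042, 0.453, 0, -68.411, -14.817], TCP at [0.165, 0.603, 0.223] pointing down, gripper open.
Joint ranges: [-179.83, 179.83], [-69.29, 118.12], [-61.27, 80.66], [-181.25, 117.63], [-171.15, -9.14], [-177.46, 177.46]. Speed limits (degrees/s): [159.86, 159.86, 180, 180, 180, 180].

## Interface

Orientations are given as a 3x3 rotation matrix whose columns are the frame's x, y, z axes.
In Python, from station import r, cams gives the robot as it stands.
- The arm moves only by the tool play_rows, never from a script. Its argument "commands" is text: rows parted by semicolons, each of 6 numbers parted by spaces: the shift along the world's x, y, z normalised to -1 to 1, where 1 is 30 mm, then the turn, a rotation vector about the world's x, y, z normalised to -1 to 1, where 1 is 0.15 rad. A call has 1 to 20 rows; each row shifts and turns the commanded pose from where the row before left it; what a row does not reach is not made up. A row lasts 1/10 s, in which the tool goes at most 50 mm and 8.59 degrees, less where a joint would pass 70% of its speed; a pose out of reach is approached as far as the arm can. A call with a number of a shift or a turn outside -1 to 1 is refused whole. A call with a gripper value outside its range is refused whole. "grip" is the finger opening in mm, from 0 to 87, set as the call begins (left out, the last holds). The fingers move at their own pace and stop on an object; the grip force is fixed at half the most. Time passes only in rows, so rows that do not move let the fingers close. It gives the time, the measured TCP pose, the force, the opening and the grip force at its end, in the units of the state.
- r.sense(): the state, without advancing time (a new reading comes with each control period).
- cams.capture(name): name is "side" or "top"; returns (picture, depth): 420x560x3 uint8, blue, green, red; 420x560 float32, m along the optical axis (not along the pixel's ray), 0 where there is no reading.
- cams.camera_info(name): a dict with "mtx" (3x3 intrinsics, pixels), "k1" (the pictures are not rectified: a ray, as slopes to the right and down, at radius r is drawn at 1 + k1 r^2 times it, then the intrinsics apply), "R" (3x3) and "t" (3): a world point X has camera coordinates R X + t. Camera axes: x right, y down, z forward; pixel columns grow to the right and rows downward; lengths in m; the calibration is good to about 2 mm. A picture is of the moment at which its call begins. camera_info takes no time and is no camera call.
- r.finish_job(): hands the job in; it is judged then, once.
The state is a dict: "time_s": time; "joints": joint angles; "joint_velocities": joint speeds; "effort": joint torques, N m; "tcp_pos": TCP position; "ee_rot": TCP orientation; "wrist_force": force on the tool from outside, world axes, zero at the start; "moment": the same for the moment, N m; "gripper_width": opening from 0.0 (shut) to 1.0 (fully open); "gripper_force": force on a finger pad.
Only numpy, scipy, OpenCV 4.12 (cv2) and the standard library are available. Lean on these libraries where they do the work, as an engineer would, in place of code of your own. Each camera call takes 0.05 s, during which the arm holds its last target. There are 200 camera calls.

## Working session

There is one attempt and no reset: what is moved stays moved. The work goes in short steps, Python scripts to look and compute and a tool call to move; the robot and the scene stay as the last step left them, time stands still between calls to the robot, and variables do not carry over. Pictures are saved under pics/ and viewed, at most 10 in all, crops included, and the job is handed in when it is done.

Besides the shell and the picture viewer there is one more tool, called after "Emit:" as a command line: name --argument value ..., lists and objects as JSON in quotes. play_rows: Moves the arm, as the interface text tells. Scaled input: -1 to 1 covers 30 mm each way for a shift and 0.15 rad each way for a turn. Its arguments: {"type":"object","properties":{"commands":{"type":"string"},"grip":{"type":"number"}},"required":["commands"]}

```bash
mkdir -p pics; cat > h.py <<'E'
import numpy as np, cv2
from station import r, cams
def cap(n,f=None):
    p,d=cams.capture(n)
    if f: cv2.imwrite('pics/'+f,p)
    np.save('/tmp/d_%s.npy'%n,d); cv2.imwrite('/tmp/%s.png'%n,p)
    return p,d
def cloud(n,d):
    i=cams.camera_info(n); K=np.array(i['mtx'],float); k1=i['k1']
    h,w=d.shape; u,v=np.meshgrid(np.arange(w),np.arange(h))
    pts=np.stack([u,v],-1).reshape(-1,1,2).astype(float)
    s=cv2.undistortPoints(pts,K,np.array([k1,0,0,0.])).reshape(h,w,2)
    c=np.dstack([s*d[...,None],d]); R=np.array(i['R']);t=np.array(i['t'])
    return (c-t)@R
E
python3 - <<'E'
from h import *
for n in('top','side'):
    p,d=cap(n,n+'1.png'); i=cams.camera_info(n); print(n,-np.array(i['R']).T@i['t'],np.array(i['R'])[2])
print(r.sense()['ee_rot'],r.sense()['time_s'])
E
```

```text
top [0.43500103 0.07270433 1.04103715] [ 0.11619925  0.0182401  -0.99305842]
side [ 0.26664283 -0.50698219  0.80080345] [ 0.30188573  0.62245052 -0.72209442]
[[ 9.64319059e-01 -2.64742517e-01 -3.90182220e-04]
 [-2.64742776e-01 -9.64317234e-01 -1.87982154e-03]
 [ 1.21409245e-04  1.91604566e-03 -9.99998157e-01]] 0.1
```

View pics/top1.png

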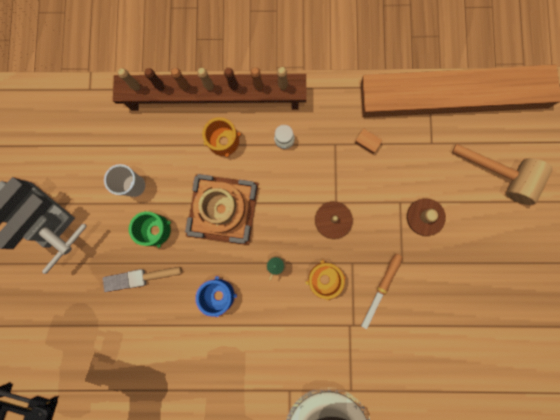

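View pics/side1.png

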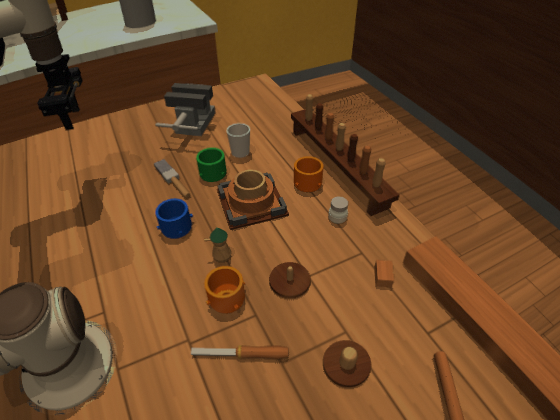

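Top view: the pale tub is in the jig at (217,207). The blue (215,297), green (149,230) and orange (221,137), (326,281) tubs are look-alikes. There are two dark bases: the post at (336,219) is thin and the one at (431,215) is thick, so I take the left one. I'll confirm in a crop and measure.

```bash
python3 - <<'E'
from h import *
from scipy.optimize import least_squares
p=cv2.imread('/tmp/top.png')
a=cv2.resize(p[165:250,180:260],None,fx=5,fy=5,interpolation=3);b=cv2.resize(p[165:250,300:375],None,fx=5,fy=5,interpolation=3)
s=cv2.imread('/tmp/side.png'); 
cv2.imwrite('pics/crop1.png',np.hstack([a,b]))
def fit(P): 
    f=least_squares(lambda q:np.hypot(P[:,0]-q[0],P[:,1]-q[1])-q[2],[*P[:,:2].mean(0),.04],loss='soft_l1',f_scale=.002);return f.x.round(4)
for n in('top','side'):
    X=cloud(n,np.load('/tmp/d_%s.npy'%n)).reshape(-1,3)
    if n=='top': W=X.reshape(420,560,3); c0=W[207,217];b0=W[230,325];k0=W[230,420];print(c0,b0,k0)
    near=lambda c,rr:np.hypot(X[:,0]-c[0],X[:,1]-c[1])<rr
    rim=X[near(c0,.065)&(X[:,2]>.084)&(X[:,2]<.096)]; print(n,'rim',len(rim),fit(rim),rim[:,2].mean())
    lip=X[near(c0,.08)&(X[:,2]>.055)&(X[:,2]<.065)]; print('lip',len(lip),fit(lip),lip[:,2].mean())
    for nm,c in(('thin',b0),('thick',k0)):
        ds=X[near(c,.08)&(X[:,2]>.009)&(X[:,2]<.02)]
        ps=X[near(c,.05)&(X[:,2]>.047)&(X[:,2]<.065)]
        print(nm,len(ds),ds.mean(0).round(4),(np.ptp(ds,0)).round(3),'post',len(ps),ps.mean(0).round(4),np.ptp(ps,0).round(3), cv2.minEnclosingCircle(ds[:,:2].astype(np.float32)))
E
```

```text
[0.56656552 0.28357636 0.016238  ] [0.50507418 0.00082    0.01729582] [ 0.50445656 -0.24393011  0.016789  ]
top rim 361 [0.5606 0.271  0.04  ] 0.08985971520658462
lip 862 [0.5618 0.2724 0.0571] 0.06019301419752844
thin 1051 [ 0.5302 -0.0214  0.0144] [0.095 0.097 0.011] post 31 [ 0.5316 -0.0221  0.0544] [0.013 0.015 0.01 ] ((0.5315625667572021, -0.022466452792286873), 0.04969831183552742)
thick 898 [ 0.5352 -0.2585  0.0144] [0.094 0.1   0.011] post 128 [ 0.5373 -0.2597  0.055 ] [0.03  0.03  0.014] ((0.5384634733200073, -0.2624112069606781), 0.049981407821178436)
side rim 257 [0.5595 0.2698 0.0394] 0.08865104832041404
lip 522 [0.5586 0.2669 0.0522] 0.05973870761722828
thin 1034 [ 0.5285 -0.0245  0.0138] [0.098 0.1   0.01 ] post 34 [ 0.5302 -0.0239  0.0526] [0.014 0.012 0.01 ] ((0.531196653842926, -0.021336613222956657), 0.05157148092985153)
thick 1359 [ 0.5319 -0.2643  0.0143] [0.096 0.101 0.01 ] post 191 [ 0.5354 -0.2632  0.0551] [0.028 0.032 0.013] ((0.5379660725593567, -0.2619737982749939), 0.05057830363512039)
```

View pics/crop1.png

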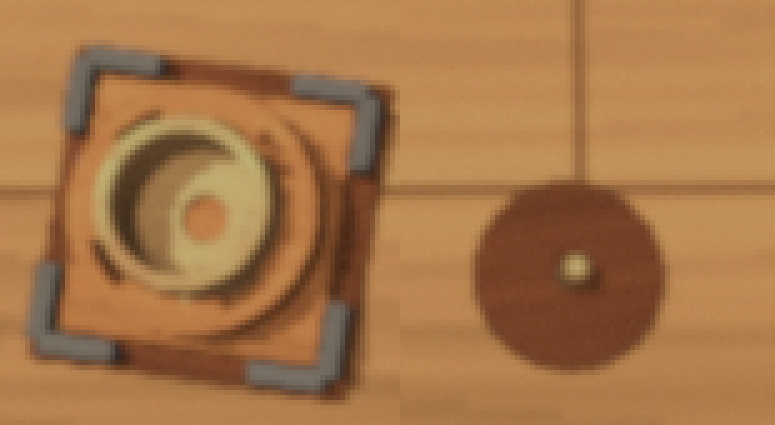

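The crop confirms it: the pale tub sits in the jig with centre ≈ (0.560, 0.2705) and rim at z 0.090. The left base has the thin, roughly 15 mm post at (0.531, -0.023). I'll pinch the wall at -105°, which keeps the present yaw.

Emit:
play_rows --commands "0.8 -0.77 0 0 0 0;0.8 -0.77 0 0 0 0;0.8 -0.77 0 0 0 0;0.8 -0.77 0 0 0 0;0.8 -0.77 0 0 0 0;0.8 -0.77 0 0 0 0;0.8 -0.77 0 0 0 0;0.8 -0.77 0 0 0 0;0.8 -0.77 0 0 0 0;0.8 -0.77 0 0 0 0;0.8 -0.77 0 0 0 0;0.8 -0.77 0 0 0 0;0.8 -0.77 0 0 0 0;0.8 -0.77 0 0 0 0;0.8 -0.77 0 0 0 0;0.8 -0.77 0 0 0 0;0 0 -1 0 0 0;0 0 -1 0 0 0;0 0 0 0 0 0;0 0 0 0 0 0" --grip 40

```text
time_s: 2.1
tcp_pos: [0.5495, 0.233, 0.1626]
ee_rot: [[0.964, -0.264, -0.0], [-0.264, -0.964, -0.001], [-0.0, 0.001, -1.0]]
wrist_force: [0.3, -0.5, 0.8]
gripper_width: 0.46
gripper_force: 0.0
```

Emit:
play_rows --commands "0 0 -0.8 0 0 0;0 0 -0.8 0 0 0;0 0 -0.8 0 0 0;0 0 -0.5 0 0 0;0 0 -0.3 0 0 0;0 0 0 0 0 0;0 0 0 0 0 0"

```text
time_s: 2.8
tcp_pos: [0.5503, 0.2339, 0.0681]
ee_rot: [[0.965, -0.264, 0.002], [-0.264, -0.965, 0.001], [0.002, -0.002, -1.0]]
wrist_force: [0.0, 0.8, -0.0]
gripper_width: 0.457
gripper_force: 0.0
```

Emit:
play_rows --commands "0 0 0 0 0 0;0 0 0 0 0 0;0 0 0 0 0 0;0 0 0 0 0 0;0 0 0 0 0 0;0 0 0 0 0 0;0 0 0 0 0 0;0 0 0 0 0 0" --grip 4

```text
time_s: 3.6
tcp_pos: [0.5497, 0.2334, 0.0668]
ee_rot: [[0.964, -0.264, 0.001], [-0.264, -0.964, 0.001], [0.001, -0.001, -1.0]]
wrist_force: [0.3, 1.2, 1.8]
gripper_width: 0.099
gripper_force: 29.0
```

Emit:
play_rows --commands "0 0 0.05 0 0 0;0 0 0 0 0 0;0 0 0 0 0 0"

```text
time_s: 3.9
tcp_pos: [0.5493, 0.2334, 0.0679]
ee_rot: [[0.964, -0.265, 0.0], [-0.265, -0.964, 0.0], [-0.0, -0.0, -1.0]]
wrist_force: [0.5, 2.3, -1.3]
gripper_width: 0.102
gripper_force: 29.0
```

Emit:
play_rows --commands "0 0 0.07 0 0 0;0 0 0 0 0 0;0 0 0 0 0 0;0 0 0 0 0 0"

```text
time_s: 4.3
tcp_pos: [0.5491, 0.2334, 0.0695]
ee_rot: [[0.964, -0.265, -0.0], [-0.265, -0.964, 0.0], [-0.001, -0.0, -1.0]]
wrist_force: [1.1, 4.7, -8.3]
gripper_width: 0.094
gripper_force: 29.0
```

```bash
python3 -c "
import numpy as np
for k in range(14):
  a=np.radians(-106)-.15*np.arange(k,k+2); d=np.diff(39*np.c_[np.cos(a),np.sin(a)],axis=0)[0]/30; print(k,d.round(3))"
```

```text
0 [-0.183  0.068]
1 [-0.171  0.094]
2 [-0.155  0.119]
3 [-0.135  0.14 ]
4 [-0.113  0.159]
5 [-0.088  0.174]
6 [-0.061  0.185]
7 [-0.032  0.192]
8 [-0.003  0.195]
9 [0.026 0.193]
10 [0.054 0.187]
11 [0.082 0.177]
12 [0.107 0.163]
13 [0.13  0.145]
```

Emit:
play_rows --commands "0 0 -0.07 0 0 0;-0.183 0.068 0 0 0 -1;0 0 0 0 0 0;0 0 0.07 0 0 0;0 0 0 0 0 0;0 0 0 0 0 0"

```text
time_s: 4.9
tcp_pos: [0.5442, 0.2355, 0.0695]
ee_rot: [[0.915, -0.403, 0.0], [-0.403, -0.915, 0.001], [0.0, -0.001, -1.0]]
wrist_force: [2.6, 5.1, -6.8]
gripper_width: 0.099
gripper_force: 29.0
```

Emit:
play_rows --commands "0 0 -0.07 0 0 0;-0.171 0.094 0 0 0 -1;0 0 0 0 0 0;0 0 0.07 0 0 0;0 0 0 0 0 0;0 0 0 0 0 0"

```text
time_s: 5.5
tcp_pos: [0.5391, 0.2382, 0.0695]
ee_rot: [[0.845, -0.535, 0.0], [-0.535, -0.845, 0.001], [-0.0, -0.001, -1.0]]
wrist_force: [2.5, 4.5, -6.6]
gripper_width: 0.1
gripper_force: 28.9
```

Emit:
play_rows --commands "0 0 -0.07 0 0 0;-0.155 0.119 0 0 0 -1;0 0 0 0 0 0;0 0 0.07 0 0 0;0 0 0 0 0 0;0 0 0 0 0 0"

```text
time_s: 6.1
tcp_pos: [0.534, 0.2417, 0.0695]
ee_rot: [[0.756, -0.655, -0.0], [-0.655, -0.756, 0.0], [-0.001, -0.0, -1.0]]
wrist_force: [2.3, 4.7, -4.6]
gripper_width: 0.1
gripper_force: 29.0
```

Emit:
play_rows --commands "0 0 0.04 0 0 0;0 0 0 0 0 0;0 0 0 0 0 0"

```text
time_s: 6.4
tcp_pos: [0.534, 0.2418, 0.0697]
ee_rot: [[0.756, -0.655, -0.001], [-0.655, -0.756, 0.001], [-0.001, 0.0, -1.0]]
wrist_force: [4.7, 5.8, -11.2]
gripper_width: 0.1
gripper_force: 29.0
```

Emit:
play_rows --commands "0 0 -0.11 0 0 0;-0.135 0.14 0 0 0 -1;0 0 0 0 0 0;0 0 0.11 0 0 0;0 0 0 0 0 0;0 0 0 0 0 0"

```text
time_s: 7.0
tcp_pos: [0.5297, 0.2457, 0.0699]
ee_rot: [[0.649, -0.76, -0.001], [-0.76, -0.649, 0.0], [-0.001, 0.001, -1.0]]
wrist_force: [3.7, 6.4, -11.6]
gripper_width: 0.101
gripper_force: 29.0
```

Emit:
play_rows --commands "0 0 -0.11 0 0 0;-0.113 0.159 0 0 0 -1;0 0 0 0 0 0;0 0 0.11 0 0 0;0 0 0 0 0 0;0 0 0 0 0 0"

```text
time_s: 7.6
tcp_pos: [0.5267, 0.2508, 0.07]
ee_rot: [[0.529, -0.849, -0.0], [-0.849, -0.529, 0.001], [-0.001, -0.0, -1.0]]
wrist_force: [4.0, 5.5, -11.3]
gripper_width: 0.098
gripper_force: 29.0
```

Still caught, and the force is clear (about 11 N while caught). I'll go on.

Emit:
play_rows --commands "0 0 -0.11 0 0 0;-0.088 0.174 0 0 0 -1;0 0 0 0 0 0;0 0 0.11 0 0 0;0 0 0 0 0 0;0 0 0 0 0 0"

```text
time_s: 8.2
tcp_pos: [0.5238, 0.2557, 0.0715]
ee_rot: [[0.394, -0.919, -0.0], [-0.919, -0.394, 0.0], [-0.0, 0.0, -1.0]]
wrist_force: [0.4, 4.5, -1.2]
gripper_width: 0.098
gripper_force: 29.1
```

Emit:
play_rows --commands "0 0 -0.11 0 0 0;-0.061 0.185 0 0 0 -1;0 0 0 0 0 0;0 0 0.11 0 0 0;0 0 0 0 0 0;0 0 0 0 0 0"

```text
time_s: 8.8
tcp_pos: [0.5218, 0.261, 0.071]
ee_rot: [[0.251, -0.968, -0.001], [-0.968, -0.251, -0.0], [0.0, 0.001, -1.0]]
wrist_force: [0.6, 3.9, -3.9]
gripper_width: 0.098
gripper_force: 29.2
```

Emit:
play_rows --commands "0 0 -0.11 0 0 0;-0.032 0.192 0 0 0 -1;0 0 0 0 0 0;0 0 0.11 0 0 0;0 0 0 0 0 0;0 0 0 0 0 0"

```text
time_s: 9.4
tcp_pos: [0.5211, 0.2669, 0.0699]
ee_rot: [[0.105, -0.994, -0.001], [-0.994, -0.105, 0.0], [-0.0, 0.001, -1.0]]
wrist_force: [3.8, 4.5, -10.1]
gripper_width: 0.101
gripper_force: 29.1
```

Free at 6 steps. I'll turn back 2 steps (down, back, then lift gently).

Emit:
play_rows --commands "0 0 -0.11 0 0 0;0.032 -0.192 0 0 0 1;0.061 -0.175 0 0 0 0.9;0 0.02 0 0 0 0;0 0 0.1 0 0 0;0 0 0.1 0 0 0;0 0 0 0 0 0;0 0 0 0 0 0"

```text
time_s: 10.2
tcp_pos: [0.5238, 0.2566, 0.0744]
ee_rot: [[0.378, -0.926, -0.0], [-0.926, -0.378, -0.0], [0.0, 0.0, -1.0]]
wrist_force: [-1.1, 2.5, 0.1]
gripper_width: 0.099
gripper_force: 29.0
```

Risen freely past the catch point. I'll keep lifting gently and check.

Emit:
play_rows --commands "0 0 0.1 0 0 0;0 0 0.1 0 0 0;0 0 0.1 0 0 0;0 0 0 0 0 0"

```text
time_s: 10.6
tcp_pos: [0.524, 0.2566, 0.0836]
ee_rot: [[0.378, -0.926, 0.0], [-0.926, -0.378, 0.0], [0.0, -0.0, -1.0]]
wrist_force: [-0.4, 2.4, -1.0]
gripper_width: 0.096
gripper_force: 29.0
```

Emit:
play_rows --commands "0 0 0.2 0 0 0;0 0 0.2 0 0 0;0 0 0.2 0 0 0;0 0 0.3 0 0 0;0 0 0.3 0 0 0;0 0 0.5 0 0 0;0 0 0.5 0 0 0;0 0 0.5 0 0 0;0 0 0 0 0 0;0 0 0 0 0 0;0 0 0 0 0 0"

```text
time_s: 11.7
tcp_pos: [0.5233, 0.256, 0.1632]
ee_rot: [[0.378, -0.926, -0.002], [-0.926, -0.378, -0.001], [0.0, 0.002, -1.0]]
wrist_force: [-0.2, -0.1, -1.0]
gripper_width: 0.102
gripper_force: 29.1
```

```bash
python3 - <<'E'
from h import *
from scipy.optimize import least_squares
s=r.sense();print(s['time_s'],np.round(s['tcp_pos'],4),s['wrist_force'],s['moment'])
t=np.array(s['tcp_pos'])
im=[]
for n in('top','side'):
    p,d=cap(n,n+'2.png'); X=cloud(n,d).reshape(-1,3)
    m=(np.hypot(X[:,0]-.56,X[:,1]-.2705)<.09)
    h,e=np.histogram(X[m][:,2],np.arange(.05,.26,.01)); print(n,h)
    im.append(cv2.resize(p[120:260,140:320] if n=='top' else p[80:260,170:350],(400,400)))
cv2.imwrite('pics/c2.png',np.hstack(im))
E
```

```text
11.7 [0.5233 0.256  0.1632] [-0.23022121 -0.07885693 -0.95647809] [0.03693726 0.04569679 0.04397116]
top [162 204   0   0   0   0   0  31  18  33  16  15  18 126   2   0   0   0
  11  70]
side [311 176   0   0   0   0  22  75 109 148 135 145 166 196  46  45  16   3
  54 170]
```

View pics/c2.png

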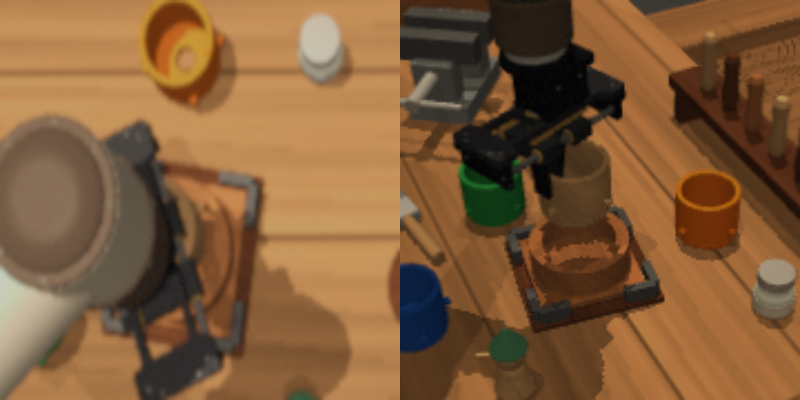

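The tub is out, hanging upright, and the jig is down (lip still in the 0.05–0.07 bins). I'll carry it to the thin base.

Emit:
play_rows --commands "-0.08 -0.3 0 0 0 0;-0.08 -0.6 0 0 0 0;-0.08 -0.8 0 0 0 0;-0.08 -0.9 0 0 0 0;-0.08 -1 0 0 0 0;-0.08 -1 0 0 0 0;-0.08 -1 0 0 0 0;-0.08 -1 0 0 0 0;-0.08 -1 0 0 0 0;-0.08 -0.9 0 0 0 0;-0.08 -0.7 0 0 0 0;-0.08 -0.4 0 0 0 0;0 -0.18 0 0 0 0;0 0 0 0 0 0;0 0 0 0 0 0;0 0 0 0 0 0"

```text
time_s: 13.4
tcp_pos: [0.4954, -0.0361, 0.164]
ee_rot: [[0.379, -0.925, 0.0], [-0.925, -0.379, 0.0], [-0.0, -0.0, -1.0]]
wrist_force: [-0.3, -0.2, -1.8]
gripper_width: 0.101
gripper_force: 29.1
```

```bash
python3 - <<'E'
from h import *
from scipy.optimize import least_squares
s=r.sense();t=np.array(s['tcp_pos']);R=np.array(s['ee_rot']);print(s['time_s'],t.round(4))
c=t-.0395*R[:,1];print('pred centre',c.round(4))
im=[]
for n in('top','side'):
    p,d=cap(n,n+'3.png'); X=cloud(n,d).reshape(-1,3)
    m=(np.hypot(X[:,0]-c[0],X[:,1]-c[1])<.055)
    Q=X[m&(X[:,2]>.12)&(X[:,2]<.182)]
    q=Q-c; q=Q[(np.hypot(q[:,0],q[:,1])>.036)&(q[:,:2]@R[:2,1]<.02)]
    for lo,hi in((.12,.15),(.15,.182)):
        P=q[(q[:,2]>lo)&(q[:,2]<hi)]
        if len(P)>20:
            f=least_squares(lambda v:np.hypot(P[:,0]-v[0],P[:,1]-v[1])-.0435,c[:2],loss='soft_l1',f_scale=.001);print(n,lo,len(P),f.x.round(4),np.abs(f.fun).mean().round(4))
    Q=X[m&(X[:,2]>.18)&(X[:,2]<.195)]
    q=Q-c;Q=Q[(np.hypot(q[:,0],q[:,1])>.03)&(q[:,:2]@R[:2,1]<.015)]
    if len(Q)>20:
        f=least_squares(lambda v:np.hypot(Q[:,0]-v[0],Q[:,1]-v[1])-.0395,c[:2],loss='soft_l1',f_scale=.001);print(n,'rim',len(Q),f.x.round(4),Q[:,2].mean().round(4))
        A=np.c_[Q-Q.mean(0)];print('plane',np.linalg.svd(A)[2][2].round(3) if len(A)<3000 else '')
    im.append(cv2.resize(p[150:290,270:410] if n=='top' else p[160:320,200:360],(400,400)))
cv2.imwrite('pics/c3.png',np.hstack(im))
E
```

```text
13.4 [ 0.4954 -0.0361  0.164 ]
pred centre [ 0.5319 -0.0211  0.164 ]
side 0.12 108 [ 0.5311 -0.0223] 0.0018
side 0.15 123 [ 0.5309 -0.0222] 0.0008
side rim 120 [ 0.5303 -0.0246] 0.1859
plane [ 0.023 -0.025 -0.999]
```

View pics/c3.png

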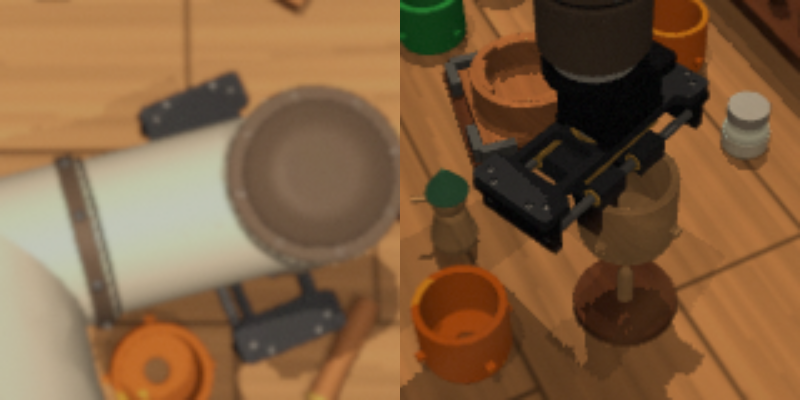

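The tub hangs upright over the post at (0.531, -0.022), within about 1 mm. I'll lower it.

Emit:
play_rows --commands "0 0 -0.4 0 0 0;0 0 -0.5 0 0 0;0 0 -0.5 0 0 0;0 0 -0.3 0 0 0;0 0 -0.2 0 0 0;0 0 -0.2 0 0 0;0 0 -0.2 0 0 0;0 0 0 0 0 0;0 0 0 0 0 0"

```text
time_s: 14.4
tcp_pos: [0.4954, -0.0368, 0.0952]
ee_rot: [[0.378, -0.926, 0.0], [-0.926, -0.378, -0.0], [0.0, -0.0, -1.0]]
wrist_force: [0.7, 0.1, -1.4]
gripper_width: 0.105
gripper_force: 29.1
```

Emit:
play_rows --commands "0 0 -0.2 0 0 0;0 0 -0.2 0 0 0;0 0 -0.2 0 0 0;0 0 -0.2 0 0 0;0 0 -0.1 0 0 0;0 0 -0.1 0 0 0;0 0 0 0 0 0;0 0 0 0 0 0"

```text
time_s: 15.2
tcp_pos: [0.4953, -0.0368, 0.0651]
ee_rot: [[0.378, -0.926, 0.0], [-0.926, -0.378, -0.0], [0.0, -0.0, -1.0]]
wrist_force: [0.0, -0.5, -1.0]
gripper_width: 0.099
gripper_force: 29.1
```

Emit:
play_rows --commands "0 0 -0.07 0 0 0;0 0 0 0 0 0;0 0 0 0 0 0"

```text
time_s: 15.5
tcp_pos: [0.4952, -0.0368, 0.063]
ee_rot: [[0.378, -0.926, 0.0], [-0.926, -0.378, 0.0], [0.0, -0.0, -1.0]]
wrist_force: [0.4, -0.6, -1.2]
gripper_width: 0.096
gripper_force: 29.1
```

Emit:
play_rows --commands "0 0 -0.04 0 0 0;0 0 0 0 0 0;0 0 0 0 0 0"

```text
time_s: 15.8
tcp_pos: [0.4952, -0.0368, 0.0617]
ee_rot: [[0.378, -0.926, -0.0], [-0.926, -0.378, -0.0], [0.0, 0.0, -1.0]]
wrist_force: [-0.1, -0.2, -0.6]
gripper_width: 0.103
gripper_force: 29.1
```

Emit:
play_rows --commands "0 0 -0.03 0 0 0;0 0 0 0 0 0;0 0 0 0 0 0"

```text
time_s: 16.1
tcp_pos: [0.4953, -0.0367, 0.0609]
ee_rot: [[0.378, -0.926, 0.0], [-0.926, -0.378, 0.0], [0.0, -0.0, -1.0]]
wrist_force: [0.9, -0.1, -1.2]
gripper_width: 0.1
gripper_force: 29.1
```

Emit:
play_rows --commands "0 0 -0.03 0 0 0;0 0 0 0 0 0;0 0 0 0 0 0"

```text
time_s: 16.4
tcp_pos: [0.4954, -0.0368, 0.0608]
ee_rot: [[0.379, -0.926, 0.001], [-0.926, -0.379, -0.0], [0.0, -0.0, -1.0]]
wrist_force: [-2.7, 0.5, 4.9]
gripper_width: 0.102
gripper_force: 29.1
```

Emit:
play_rows --commands "0 0 -0.03 0 0 0;0 0 0 0 0 0;0 0 0 0 0 0"

```text
time_s: 16.7
tcp_pos: [0.4954, -0.0368, 0.0607]
ee_rot: [[0.379, -0.925, 0.001], [-0.925, -0.379, -0.0], [0.001, -0.001, -1.0]]
wrist_force: [-4.8, 1.7, 12.4]
gripper_width: 0.104
gripper_force: 29.1
```

Seated: contact at TCP z 0.0608, against 0.061 expected. I'll relax and release.

Emit:
play_rows --commands "0 0 0.04 0 0 0;0 0 0 0 0 0"

```text
time_s: 16.9
tcp_pos: [0.4955, -0.0367, 0.0608]
ee_rot: [[0.379, -0.926, 0.001], [-0.926, -0.379, 0.0], [0.0, -0.001, -1.0]]
wrist_force: [-1.7, 0.8, 5.5]
gripper_width: 0.1
gripper_force: 29.1
```

Emit:
play_rows --commands "0 0 0 0 0 0;0 0 0 0 0 0;0 0 0 0 0 0;0 0 0 0 0 0;0 0 0 0 0 0;0 0 0 0 0 0" --grip 30

```text
time_s: 17.5
tcp_pos: [0.4952, -0.0368, 0.0601]
ee_rot: [[0.378, -0.926, -0.0], [-0.926, -0.378, -0.0], [-0.0, 0.0, -1.0]]
wrist_force: [0.0, -0.1, 0.2]
gripper_width: 0.341
gripper_force: 0.0
```

Emit:
play_rows --commands "0 0 0.3 0 0 0;0 0 0.5 0 0 0;0 0 0.7 0 0 0;0 0 0.8 0 0 0;0 0 0.8 0 0 0;0 0 0.8 0 0 0;-0.5 0.8 0.3 0 0 0;-0.5 1 0 0 0 0;-0.5 1 0 0 0 0;-0.5 1 0 0 0 0;-0.5 1 0 0 0 0;0 1 0 0 0 0;0 1 0 0 0 0;0 0 0 0 0 0;0 0 0 0 0 0;0 0 0 0 0 0"

```text
time_s: 19.1
tcp_pos: [0.42, 0.1666, 0.1864]
ee_rot: [[0.378, -0.926, -0.0], [-0.926, -0.378, -0.0], [-0.0, 0.0, -1.0]]
wrist_force: [0.1, 0.1, 0.4]
gripper_width: 0.343
gripper_force: 0.0
```

```bash
python3 - <<'E'
from h import *
from scipy.optimize import least_squares
s=r.sense();print(s['time_s'],np.round(s['tcp_pos'],3),s['wrist_force'])
im=[]
for n in('top','side'):
    p,d=cap(n,n+'4.png'); X=cloud(n,d).reshape(-1,3)
    Q=X[(np.hypot(X[:,0]-.531,X[:,1]+.0225)<.06)&(X[:,2]>.079)&(X[:,2]<.092)]
    f=least_squares(lambda v:np.hypot(Q[:,0]-v[0],Q[:,1]-v[1])-.0395,[.531,-.022],loss='soft_l1',f_scale=.001);A=Q-Q.mean(0)
    print(n,len(Q),f.x.round(4),Q[:,2].mean(),np.linalg.svd(A)[2][2].round(3))
    L=X[(np.hypot(X[:,0]-.56,X[:,1]-.2705)<.08)&(X[:,2]>.05)&(X[:,2]<.075)];print('lip',np.median(L[:,2]))
    im.append(p[100:330,150:450] if n=='top' else p[130:360,150:450])
cv2.imwrite('pics/c4.png',np.hstack(im))
E
```

```text
19.1 [0.42  0.167 0.186] [0.06186654 0.14271105 0.36014858]
top 339 [ 0.5322 -0.024 ] 0.08400357462294114 [-0.001  0.008  1.   ]
lip 0.060177416027439305
side 369 [ 0.5312 -0.0246] 0.08339628259300622 [-0.003  0.    -1.   ]
lip 0.059165911956564364
```

View pics/c4.png

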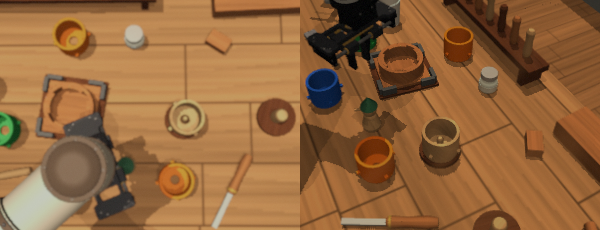

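The tub sits flat on the thin-post base: rim at 84 mm, centred within about 2 mm, upright. The jig lip is at 60 mm, the bystanders are in place, and the gripper is clear.

```bash
python3 -c "
from station import r
print(r.finish_job())"
```

```text
the job is handed in; nothing more can be done
None
```

The job is handed in: the tub is out of the jig and let go flat and upright on the thin-post base, centred within about 2 mm, with the jig down in its bracket and the doll, jar, offcut and chisel untouched; the hand-in returned no verdict.

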